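Right the fallen cactus and put it back under its cloche

ROBOT

A 6-joint arm with a two-finger parallel gripper is mounted at the origin on the work surface. World frame = base frame: x ahead of the robot, y to its left, z up, the work surface at z = 0. Lengths are in m, angles in rad, forces in N, time in s.
With the tool pointing down it reaches from about 0.275 to 0.85 m from the base axis. Payload 5.2 kg.
Tool frame: the origin (TCP) lies at the very end of the fingers, on their centre line; the grasp point (between the pads) lies 19 mm behind it (manip.tcp_to_grasp is the distance from the TCP to the grasp point, in m); z points along the fingers, y is the line along which they close (so a half turn about z gives the same grasp; the last joint's range is limited). The gripper opens to 85 mm and grips with 20 to 120 N. Pads are 22 mm wide; open, the fingers measure 114 mm over their backs; the gripper's body (76 mm by 85 mm) begins 54 mm behind the grasp point. The pads swing forward as they close: fully open they stand 13 mm farther back than shut.
Start: joints at [-1.4, 0.259, 1.535, -0, 1.348, -0.203], TCP at [0.201, -0.512, 0.231] pointing down, gripper open.
Joint ranges: [-3.14, 3.14], [-0.91, 2.08], [0.19, 2.58], [-1.22, 4.36], [0.22, 2.71], [-3.12, 3.12]. Speed limits (rad/s): [2.57, 2.57, 3.14, 3.14, 3.14, 3.14].

INTERFACE

Orientations are given as a unit quaternion [x, y, z, w].
In Python, from station import manip, cams, job, spotter gives the robot as it stands.
- The arm moves only by the tool apply_moves, never from a script. Its argument "steps" is one flat list of numbers, 6 for each row, row after row: the shift along the tool's x, y, z in m, then the turn, a rotation vector about the tool's x, y, z in rad. A call has 1 to 20 rows; each row shifts and turns the commanded pose from where the row before left it, along the tool's axes as they then stand; what a row does not reach is not made up. A row lasts 1/8 s, in which the tool goes at most 62.5 mm and 10.7 degrees, less where a joint would pass 70% of its speed; a pose out of reach is approached as far as the arm can. A call with a gripper value outside its range is refused whole. "hand" is the closure, from 0 (fully open) to 1 (shut), set as the call begins (left out, the last holds). The fingers move at their own pace and stop on an object; the grip force is fixed at half the most. Time passes only in rows, so rows that do not move let the fingers close. It gives the time, the measured TCP pose, the force, the opening and the grip force at its end, in the units of the state.
- manip.observe(): the state, without advancing time (a new reading comes with each control period).
- cams.capture(name): name is "scene" or "top"; returns (picture, depth): 420x560x3 uint8, blue, green, red; 420x560 float32, m along the optical axis (not along the pixel's ray), 0 where there is no reading.
- cams.get_calibration(name): a dict with "vfov" (degrees; the focal length in pixels is half the picture's height over the tangent of half this angle, whatever the lens; pixels are square), "cx", "cy" (the principal point, pixels), "R" (3x3) and "t" (3): a world point X has camera coordinates R X + t. Camera axes: x right, y down, z forward; pixel columns grow to the right and rows downward; lengths in m; the calibration is good to about 2 mm. A picture is of the moment at which its call begins. get_calibration takes no time and is no camera call.
- job.job_done(): hands the job in; it is judged then, once.
Trained networks look in the newest picture that a camera, given by its name, has taken for a name from the list of things; names that differ only in an ending like _2 or _b are one class to them, and where a whole thing is asked for, a point or a joint stands for the part that bears it (a point fixed in the world has none). Each returns a list of dicts, best first, with "confidence" (0 to 1); they miss things now and then, are a little off and sometimes report something else, mostly with a low value. They report only what shows in the picture. A call takes as long as a camera call. They do not tell look-alikes from the thing itself.
- spotter.search_frame(camera, name): "extent" ([centre column, centre row, width, height] in pixels, round what is visible of it).
The state is a dict: "time_s": time; "q": joint angles; "dq": joint speeds; "joint_torque": joint torques, N m; "position": TCP position; "eef_rot": TCP orientation; "ft_force": force on the tool from outside, world axes, zero at the start; "torque": the same for the moment, N m; "grip_width": opening from 0.0 (shut) to 1.0 (fully open); "grasp_force": force on a finger pad.
Only numpy, scipy, OpenCV 4.12 (cv2) and the standard library are available. Lean on these libraries where they do the work, as an engineer would, in place of code of your own. Each camera call takes 0.05 s, during which the arm holds its last target. There are 200 camera calls.

TASK

The little cactus pot has been knocked over: stand it upright on its base in the middle of the round wooden board and let go of it, then lift the glass cloche by its knob and set it over the cactus so that it stands level on the board all round, centred. Put both down gently, keep the cloche upright, and leave the dibber and the planting rule where they lie.

Things in the scene. Friction and masses are not known exactly. Their poses are not given: they have to be found in the camera images.
- pot_mid (a point): Centre of the grey square pot: a closed block 50 x 50 mm, 64 mm high, with a green ball cactus (36 mm across) fixed in its top; 0.2-0.4 kg. It starts lying on a flat side on the table (this point 25 mm up). z points from the underside (z = -32 mm) to the pot's top (+32) and cactus tip (+56): level at the start, pointing roughly to the right (world -y), within 60 degrees, later up. x, y are square to its sides.
- cloche_knob (a point): Centre of the wooden knob (upright cylinder, 32 mm across, 30 mm high, 13 mm clear of the glass on a thin stem) on top of the clear glass cloche, a round bell open below, standing on the table: 140 mm outside, 132 mm inside diameter, 119 mm high inside, straight to 100 mm up, 170 mm high with knob; 0.35-0.6 kg. This point is on its axis 155 mm above the rim; z up the axis.
- cloche_foot (a point): Centre of the cloche's lower rim, on its axis in the plane it stands on; z is up along its axis.
- board_top (a point): Centre of the upper face of the round pale wooden board, 190 mm in diameter and 12 mm thick, fixed flat on the table, empty at the start. The pot lies on the robot's right; cloche and board are in the middle and on the left, either way round; a seed tray, a clay pot and a jar (all 100 mm high or less) stand beyond them, an open crate (80 mm high) in the far right corner. Its upper face is 12 mm above the table; z is up.
- dibber: Wooden dibber lying on the table between the things, square grip and pointed end, 188 mm long, 26 mm wide and high; leave alone. Origin under the grip, point towards its +x.
- rule: Flat wooden planting rule lying on the table, 190 x 26 x 9 mm, long along its x; leave alone. Origin at the centre of its underside.
There are look-alikes about, which are no part of the job. What is shaped like the part that bears cloche_knob but yellow is not meant. Several things look just like the part that bears board_top: the one meant starts farthest to the robot's left.

How it is judged:
On the way:
1. the cactus pot stands upright on the middle of the board, released (angle between pot_mid's own z axis and vertical below 0.06 rad and horizontal distance between pot_mid and board_top below 0.02 m and z of pot_mid in the frame of board_top between 0.028 and 0.036 m and contact force between pot and the fingers below 0.1 N), for 0.2 s.
At the end, for the whole second after the job is handed in: The pot stands upright on the board (within 3.4 degrees), centre within 20 mm of the board's centre; the cloche stands over it, rim on the board all round (level within 2.3 degrees, height within 3 mm), axis within 18 mm of the board's centre; both released and at rest (angle between pot_mid's own z axis and vertical below 0.06 rad and horizontal distance between pot_mid and board_top below 0.02 m and z of pot_mid in the frame of board_top between 0.028 and 0.036 m and angle between cloche_foot's own z axis and vertical below 0.04 rad and horizontal distance between cloche_foot and board_top below 0.018 m and z of cloche_foot in the frame of board_top between -0.003 and 0.003 m and linear speed of each of pot, cloche below 0.02 m/s); the robot touches nothing.
It fails at once if the pot is set down hard or dropped (over 60 N on the board) (contact force between pot and board above 60 N).
It fails at once if the cloche is set down hard or dropped (over 60 N on the board) (contact force between cloche and board above 60 N).
It fails at once if the cloche is tipped by more than 30 degrees (angle between cloche_foot's own z axis and vertical above 0.52 rad).
It fails at once if the dibber or the rule is moved by more than 30 mm (distance of any of dibber, rule from where it was at the start of the episode above 0.03 m).
It also fails if it takes over 72 s, if anything falls off the work surface, if the arm or the gripper's body presses on something with over 40 N, if the wrist force passes 120 N, or if a joint passes its speed limit or range.

## Working session

There is one attempt and no reset: what is moved stays moved. The work goes in short steps, Python scripts to look and compute and a tool call to move; the robot and the scene stay as the last step left them, time stands still between calls to the robot, and variables do not carry over. Pictures are saved under pics/ and viewed, at most 10 in all, crops included, and the job is handed in when it is done.

Besides the shell and the picture viewer there is one more tool, called after "Call:" by a JSON object that holds its "op" and its "data", one argument or row to a line. apply_moves: Moves the arm, as the interface text tells. Its arguments: {"type":"object","properties":{"steps":{"type":"array","items":{"type":"number"}},"hand":{"type":"number"}},"required":["steps"]}

```bash
mkdir -p pics; ls; cat > h.py <<'E'
import numpy as np, cv2
from scipy.spatial.transform import Rotation as Ro
from station import manip, cams, job, spotter
def cap(n):
    p,d=cams.capture(n); c=cams.get_calibration(n); return p,d,c
def world(d,c):
    h,w=d.shape; f=h/2/np.tan(np.radians(c["vfov"])/2)
    u,v=np.meshgrid(np.arange(w),np.arange(h))
    P=np.stack([(u-c["cx"])/f*d,(v-c["cy"])/f*d,d],-1)
    W=(P-np.array(c["t"]))@np.array(c["R"]); W[d<=0]=np.nan; return W
def pix(X,c,h=420):
    f=h/2/np.tan(np.radians(c["vfov"])/2); p=np.array(c["R"])@np.array(X)+np.array(c["t"]); return p[:2]/p[2]*f+[c["cx"],c["cy"]]
E
python3 - <<'E'
from h import *
np.set_printoptions(precision=4,suppress=True)
for n in("top","scene"):
    p,d,c=cap(n); cv2.imwrite(f"pics/{n}0.png",p); np.savez(f"{n}0.npz",p=p,d=d)
    W=world(d,c)
    for k in("pot_mid","cloche_knob","board_top","dibber","rule"):
        for r in spotter.search_frame(n,k):
            e=r["extent"]; u,v=int(round(e[0])),int(round(e[1]))
            print(n,k,round(r["confidence"],2),np.round(e),W[min(v,419),min(u,559)])
print(manip.observe())
E
```

```text
pics
top pot_mid 0.58 [424. 220.  26.  23.] [ 0.4853 -0.4058  0.0494]
top cloche_knob 0.85 [200. 200.  42.  47.] [0.5208 0.3456 0.1253]
top cloche_knob 0.79 [142. 173.  42.  48.] [0.6078 0.541  0.1276]
top board_top 0.87 [300. 218.  53.  56.] [0.4912 0.0128 0.012 ]
top board_top 0.72 [396. 166.  51.  50.] [ 0.6854 -0.3258  0.0172]
top board_top 0.67 [352. 278.  34.  56.] [ 0.2229 -0.0451  0.7537]
top dibber 0.84 [258. 204.   8.  51.] [0.5321 0.159  0.0372]
top rule 0.59 [350. 206.   6.  55.] [ 0.5396 -0.1627  0.0034]
scene pot_mid 0.72 [138. 187.  25.  28.] [ 0.5092 -0.3883  0.0488]
scene cloche_knob 0.87 [358. 252.  50.  59.] [0.5898 0.3535 0.1191]
scene cloche_knob 0.62 [425. 297.  58.  58.] [0.677  0.5462 0.1227]
scene board_top 0.89 [221. 168.  51.  36.] [ 0.3023 -0.1863  0.0103]
scene board_top 0.68 [255. 223.  62.  46.] [0.5033 0.0161 0.0153]
scene board_top 0.66 [129. 244.  65.  53.] [ 0.7061 -0.3149  0.0175]
scene dibber 0.91 [292. 246.  21.  46.] [0.5608 0.1565 0.0269]
scene rule 0.88 [199. 221.  29.  47.] [ 0.5449 -0.1592  0.0045]
{'time_s': 0.6, 'q': array([-1.3998,  0.2586,  1.535 , -0.    ,  1.348 , -0.2028]), 'dq': array([ 0.0019,  0.0006,  0.0003, -0.0008, -0.0006, -0.0003]), 'joint_torque': array([ -0.0019, -44.5667, -29.077 ,  -0.0006,   0.0011,   0.    ]), 'position': array([ 0.2008, -0.512 ,  0.2313]), 'eef_rot': array([ 0.9826,  0.1858, -0.    , -0.    ]), 'ft_force': array([-0.5435,  0.0937,  0.687 ]), 'torque': array([ 0.015 ,  0.0915, -0.0009]), 'grasp_force': 0.0, 'grip_width': 0.9993805012231027}
```

View pics/top0.png

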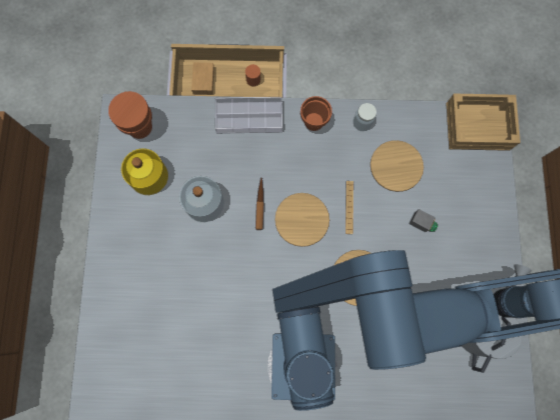

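View pics/scene0.png

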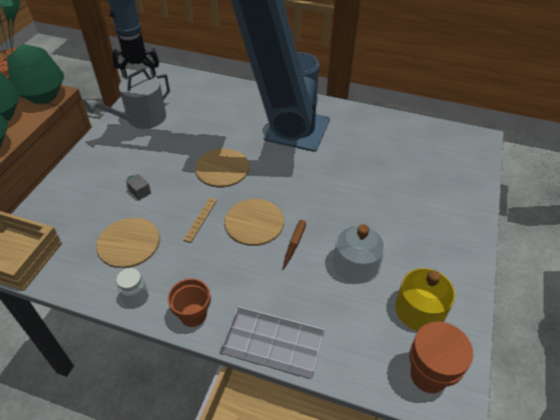

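The grey pot lies at top (424,220), cactus to its lower right. The clear cloche is at (200,200), the target board at (300,218), the dibber at x≈260 and the rule at x≈350. I'll refine these poses next.

```bash
python3 - <<'E'
from h import *
np.set_printoptions(precision=4,suppress=True)
for n in("top","scene"):
    z=np.load(f"{n}0.npz"); p,d=z["p"].astype(int),z["d"]; c=cams.get_calibration(n); W=world(d,c)
    near=lambda x,y,r:np.hypot(W[...,0]-x,W[...,1]-y)<r
    g=(p[...,1]>p[...,2]+12)&(p[...,1]>p[...,0]+8)
    m=near(.485,-.406,.09)&(W[...,2]>.012)
    top=m&(W[...,2]>.043)&~g&(W[...,2]<.06)
    G=m&g
    a=W[top][:,:2]; r=cv2.minAreaRect(a.astype(np.float32))
    print(n,"pot top",top.sum(),a.mean(0),np.median(W[top][:,2]),r,"green",G.sum(),W[G].mean(0))
    # board
    b=near(.49,.013,.13)&(p[...,2]>p[...,0]+40)&(W[...,2]>.004)&(W[...,2]<.025)&(W[...,1]<.13)&(W[...,1]>-.12)
    cc,rr=cv2.minEnclosingCircle(W[b][:,:2].astype(np.float32)); k=cv2.fitEllipse(cv2.convexHull(W[b][:,:2].astype(np.float32)))
    print(" board",b.sum(),np.median(W[b][:,2]),cc,rr,k)
    for (x,y) in((.52,.345),):
        K=near(x,y,.09)&(p[...,2]>p[...,0]+25)&(W[...,2]>.13)
        print(" knob",K.sum(),W[K].mean(0),W[K].min(0),W[K].max(0))
        C=near(x,y,.1)&(W[...,2]>.02); print(" cloche",C.sum(),W[C].min(0),W[C].max(0))
    for nm,x,y in(("dib",.53,.159),("rule",.54,-.162)):
        D=near(x,y,.12)&(p[...,2]>p[...,0]+30)&(W[...,2]<.04)&(abs(W[...,1]-y)<.05)
        print(nm,W[D].min(0),W[D].max(0))
E
```

```text
top pot top 270 [ 0.4879 -0.4018] 0.05026948560200343 ((0.4880255162715912, -0.40217098593711853), (0.06739924848079681, 0.05140303447842598), 63.85822677612305) green 47 [ 0.4651 -0.4411  0.037 ]
 board 2177 0.012570623920280941 (0.4883418381214142, 0.005791546311229467) 0.09473312646150589 ((0.4886765778064728, 0.00660477951169014), (0.18507935106754303, 0.18743135035037994), 58.66134262084961)
 knob 67 [0.5403 0.3496 0.1687] [0.5254 0.3371 0.1501] [0.5537 0.3644 0.1758]
 cloche 1546 [0.4714 0.2824 0.0204] [0.6116 0.4204 0.1758]
dib [ 0.4496  0.1427 -0.0081] [0.6239 0.1656 0.0372]
rule [ 0.4413 -0.1714 -0.0047] [ 0.6303 -0.146   0.0245]
scene pot top 227 [ 0.4936 -0.4012] 0.05046184919839111 ((0.49134570360183716, -0.4031182527542114), (0.06984620541334152, 0.050060950219631195), 62.839256286621094) green 16 [ 0.4714 -0.4412  0.0435]
 board 2100 0.012568611413120526 (0.49153169989585876, 0.0063429661095142365) 0.09689012169837952 ((0.4909997582435608, 0.007586986757814884), (0.18588322401046753, 0.1908247023820877), 108.14920806884766)
 knob 108 [0.5491 0.3519 0.1663] [0.5308 0.3378 0.1452] [0.563  0.3654 0.1761]
 cloche 2293 [0.476  0.2815 0.0201] [0.617  0.4203 0.1761]
dib [0.4524 0.1441 0.0148] [0.6323 0.1681 0.0338]
rule [ 0.4413 -0.175  -0.0011] [ 0.6337 -0.1425  0.0179]
```

Call:
{"op": "apply_moves", "data": {
  "steps": [0,0,0,0,0,0],
  "hand": 0
}}

```text
time_s: 0.72
position: [0.2009, -0.512, 0.2314]
eef_rot: [0.983, 0.186, 0.0, 0.0]
ft_force: [0.6, -0.2, -0.5]
grip_width: 0.998
grasp_force: 0.0
```

```bash
cat >> h.py <<'E'
np.set_printoptions(precision=4,suppress=True)
def Rzy(z,y):
    z=np.array(z,float);z/=np.linalg.norm(z);y=np.array(y,float);y-=z*(y@z);y/=np.linalg.norm(y)
    return Ro.from_matrix(np.stack([np.cross(y,z),y,z],1))
def rows(wps,start=None):
    """wps: list of (pos,R,n). prints rounded tool-frame rows with feedback"""
    s=manip.observe()
    p,R=start if start else (s["position"],Ro.from_quat(s["eef_rot"])); p=np.array(p,float); out=[]
    for P,T,n in wps:
        P=np.array(P,float); p0,R0=p.copy(),R; rv=(R0.inv()*T).as_rotvec()
        for i in range(1,n+1):
            Pi=p0+(P-p0)*i/n; Ri=R0*Ro.from_rotvec(rv*i/n)
            dp=np.round(R.inv().apply(Pi-p),4); dr=np.round((R.inv()*Ri).as_rotvec(),3)
            out+=[*dp,*dr]; p=p+R.apply(dp); R=R*Ro.from_rotvec(dr)
    print(len(out)//6,"rows",[float(v)+0 for v in out]); return p,R
E
python3 - <<'E'
from h import *
h=np.array([-.446,-.895,0]); y=[.895,-.446,0]
a=np.radians(30); z=np.cos(a)*np.array([0,0,-1])-np.sin(a)*h
R0=Rzy([0,0,-1],y); R1=Rzy(z,y)
G=np.array([.4895,-.4025,.028]); print(z)
T=G+.019*z; pre=T-.12*z
print(T,pre)
rows([(pre+[0,0,.06],R0,7),(pre,R1,5)])
E
```

```text
[ 0.223   0.4475 -0.866 ]
[ 0.4937 -0.394   0.0115] [ 0.467  -0.4477  0.1155]
12 rows [0.0387, 0.0053, 0.008, 0.0, 0.0, -0.105, 0.038, 0.0094, 0.008, 0.0, 0.0, -0.105, 0.0368, 0.0133, 0.008, 0.0, 0.0, -0.105, 0.0352, 0.017, 0.0079, 0.0, 0.0, -0.105, 0.0332, 0.0207, 0.008, 0.0, 0.0, -0.105, 0.0309, 0.024, 0.008, 0.0, 0.0, -0.105, 0.0281, 0.0272, 0.008, 0.0, 0.0, -0.105, 0.0, 0.0, 0.012, 0.0, 0.105, 0.0, -0.0012, 0.0, 0.0119, 0.0, 0.104, 0.0, -0.0025, 0.0, 0.0118, 0.0, 0.105, 0.0, -0.0037, 0.0, 0.0114, 0.0, 0.105, 0.0, -0.0049, 0.0, 0.0109, 0.0, 0.105, 0.0]
```

Call:
{"op": "apply_moves", "data": {
  "steps": [0.0387,0.0053,0.008,0.0,0.0,-0.105,0.038,0.0094,0.008,0.0,0.0,-0.105,0.0368,0.0133,0.008,0.0,0.0,-0.105,0.0352,0.017,0.0079,0.0,0.0,-0.105,0.0332,0.0207,0.008,0.0,0.0,-0.105,0.0309,0.024,0.008,0.0,0.0,-0.105,0.0281,0.0272,0.008,0.0,0.0,-0.105,0.0,0.0,0.012,0.0,0.105,0.0,-0.0012,0.0,0.0119,0.0,0.104,0.0,-0.0025,0.0,0.0118,0.0,0.105,0.0,-0.0037,0.0,0.0114,0.0,0.105,0.0,-0.0049,0.0,0.0109,0.0,0.105,0.0],
  "hand": 0
}}

```text
time_s: 2.22
position: [0.467, -0.4481, 0.1153]
eef_rot: [0.821, 0.508, 0.222, -0.137]
ft_force: [-0.4, -0.6, 0.0]
grip_width: 0.998
grasp_force: 0.0
```

```bash
python3 - <<'E'
from h import *
s=manip.observe(); print(s["time_s"],s["q"],s["position"],Ro.from_quat(s["eef_rot"]).as_matrix())
# model: base yaw, a1,d1,L2,L3 with elbow offset,L6
from scipy.optimize import least_squares
def fk(q,k):
    d1,a1,L2,e3,L3,L6=k
    A=Ro.from_euler
    R=A('z',q[0]); p=np.array([0,0,d1])+R.apply([a1,0,0])
    R=R*A('y',q[1]); p=p+R.apply([0,0,L2])
    R=R*A('y',q[2]); p=p+R.apply([e3,0,L3])
    R=R*A('z',q[3])*A('y',q[4]); p=p+R.apply([0,0,L6]); R=R*A('z',q[5])
    return p,R
k=[.3,0,.4,0,.4,.2]
for Q in ([-1.4,.259,1.535,0,1.348,-.203],s["q"]):
    print(fk(Q,k)[1].as_matrix())
E
```

```text
2.225 [-1.1574  0.6861  1.2641  0.3969  1.5492 -0.7769] [ 0.467  -0.4481  0.1153] [[ 0.385   0.8951  0.2248]
 [ 0.774  -0.4459  0.4496]
 [ 0.5027  0.0009 -0.8645]]
[[-0.3652  0.9309 -0.0001]
 [ 0.9309  0.3652  0.0004]
 [ 0.0004  0.0001 -1.    ]]
[[-0.8951  0.385   0.2248]
 [ 0.4459  0.774   0.4496]
 [-0.0009  0.5027 -0.8645]]
```

Call:
{"op": "apply_moves", "data": {
  "steps": [0,0,0.024,0,0,0,0,0,0.024,0,0,0,0,0,0.024,0,0,0,0,0,0.024,0,0,0,0,0,0.016,0,0,0,0,0,0.008,0,0,0,0,0,0,0,0,0]
}}

```text
time_s: 3.1
position: [0.4938, -0.3939, 0.0114]
eef_rot: [0.821, 0.509, 0.22, -0.137]
ft_force: [0.8, -0.5, 0.7]
grip_width: 0.996
grasp_force: 0.0
```

```bash
python3 - <<'E'
from h import *
p,d,c=cap("scene"); W=world(d,c); cv2.imwrite("pics/s1.png",cv2.resize(p[120:270,50:250],(800,600)))
s=manip.observe();print(s["position"],s["ft_force"])
E
```

```text
[ 0.4939 -0.3944  0.0119] [0.1231 0.5674 0.3259]
```

View pics/s1.png

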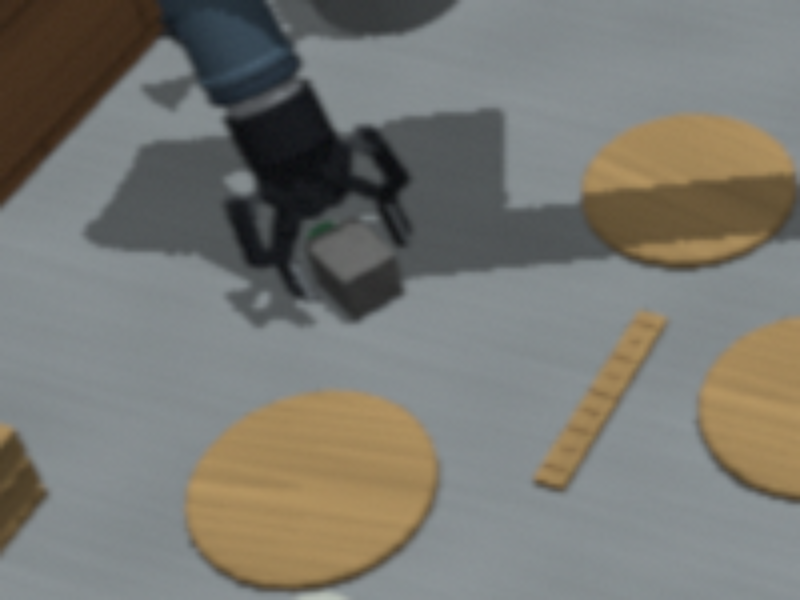

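The pot sits between the open fingers (crop ~(350,265)), cactus towards the palm. I'll close and lift.

Call:
{"op": "apply_moves", "data": {
  "steps": [0,0,0,0,0,0,0,0,0,0,0,0,0,0,0,0,0,0,0,0,0,0,0,0,0,0,0,0,0,0,0,0,0,0,0,0,0,0,0,0,0,0,0,0,0,0,0,0],
  "hand": 1
}}

```text
time_s: 4.15
position: [0.4938, -0.3949, 0.0124]
eef_rot: [0.821, 0.509, 0.22, -0.135]
ft_force: [-2.3, -2.7, 6.3]
grip_width: 0.578
grasp_force: 62.5
```

Call:
{"op": "apply_moves", "data": {
  "steps": [0.008,0,-0.014,0,0,0,0.015,0,-0.026,0,0,0,0.02,0,-0.035,0,0,0,0.02,0,-0.035,0,0,0,0.02,0,-0.035,0,0,0]
}}

```text
time_s: 4.78
position: [0.4933, -0.394, 0.1801]
eef_rot: [0.821, 0.508, 0.22, -0.137]
ft_force: [0.2, -1.5, -3.5]
grip_width: 0.579
grasp_force: 62.1
```

```bash
cat >> h.py <<'E'
def fk(q,k):
    d1,a1,L2,e3,L3,L6=k; A=Ro.from_euler
    R=A('z',q[0]); p=np.array([0,0,d1])+R.apply([a1,0,0])
    R=R*A('y',q[1]); p=p+R.apply([0,0,L2])
    R=R*A('y',q[2]); p=p+R.apply([e3,0,L3])
    R=R*A('z',q[3])*A('y',q[4]); p=p+R.apply([0,0,L6]); R=R*A('z',q[5]-np.pi/2)
    return p,R
E
python3 - <<'E'
from h import *
from scipy.optimize import least_squares
s=manip.observe(); print(s["time_s"],s["position"],s["ft_force"],s["grip_width"])
D=[([-1.3998,.2586,1.535,0,1.348,-.2028],[.2008,-.512,.2313]),([-1.1574,0.6861,1.2641,0.3969,1.5492,-0.7769],[0.467,-0.4481,0.1153]),(s["q"],s["position"])]
r=least_squares(lambda k:np.concatenate([fk(q,k)[0]-p for q,p in D]+[1e-4*(k-[.3,0,.4,0,.4,.2])]),[.3,0,.4,0,.4,.2])
print(r.x,np.abs(r.fun).max()); print(fk(s["q"],r.x)[1].as_matrix()-Ro.from_quat(s["eef_rot"]).as_matrix()); np.save("k.npy",r.x)
p,d,c=cap("scene"); cv2.imwrite("pics/s2.png",cv2.resize(p[70:220,50:250],(800,600)))
E
```

```text
4.775 [ 0.4933 -0.394   0.1801] [ 0.198  -1.46   -3.4673] 0.5787537713913955
[0.4856 0.0987 0.9097 0.4432 0.3125 0.6339] 0.10922840887416178
[[-0.7721 -1.7906 -0.    ]
 [-1.5499  0.8909 -0.    ]
 [-1.0009  0.0017 -0.    ]]
```

View pics/s2.png

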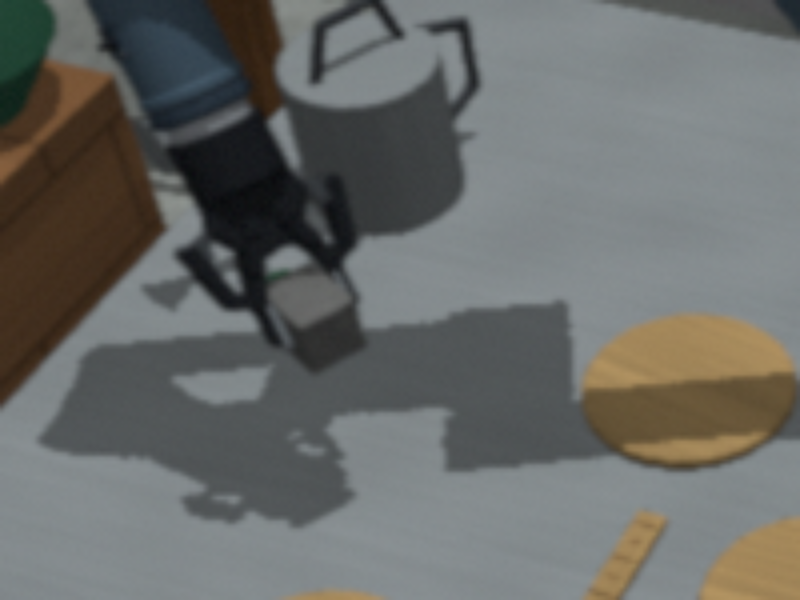

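```bash
cat >> h.py <<'E'
def fk(q,k):
    d1,a1,L2,e3,L3,L6,ey=k; A=Ro.from_euler
    R=A('z',q[0]); p=np.array([0,0,d1])+R.apply([a1,ey,0])
    R=R*A('y',q[1]); p=p+R.apply([0,0,L2])
    R=R*A('y',q[2]); p=p+R.apply([e3,0,L3])
    R=R*A('z',q[3])*A('y',q[4]); p=p+R.apply([0,0,L6]); R=R*A('z',q[5]+np.pi/2)
    return p,R
from scipy.optimize import least_squares
D=[([-1.3998,.2586,1.535,0,1.348,-.2028],[.2008,-.512,.2313]),([-1.1574,0.6861,1.2641,0.3969,1.5492,-0.7769],[0.467,-0.4481,0.1153])]
def fit(D):
    k0=np.array([.15,0,.4,0,.4,.2,.11])
    r=least_squares(lambda k:np.concatenate([fk(q,k)[0]-p for q,p in D]+[1e-4*(k-k0)]),k0); return r.x,np.abs(r.fun).max()
LO=np.array([-3.14,-.91,.19,-1.22,.22,-3.12]);HI=np.array([3.14,2.08,2.58,4.36,2.71,3.12])
def ik(P,R,k,q0):
    def f(q):
        p,r=fk(q,k); return np.concatenate([(p-P)*5,(r.inv()*R).as_rotvec()])
    r=least_squares(f,np.clip(q0,LO+.01,HI-.01),bounds=(LO+.03,HI-.03)); return r.x,np.abs(r.fun).max()
E
python3 - <<'E'
from h import *
s=manip.observe(); D.append((s["q"],s["position"])); print(s["q"])
k,e=fit(D); np.save("k.npy",k); print(k,e)
print(fk(s["q"],k)[1].as_matrix()-Ro.from_quat(s["eef_rot"]).as_matrix())
R0=Ro.from_quat(s["eef_rot"])
Rup=R0*Ro.from_euler('y',-np.pi/2)   # pot upright orientation at current yaw
print(Rup.as_matrix())
for yaw in range(0,360,20):
    R=Ro.from_euler('z',np.radians(yaw))*Rup; z=R.as_matrix()[:,2]
    P=np.array([.49,.007,.046])+.019*z
    a,b=ik(P,R,k,s["q"]); a2,b2=ik(P+[0,0,.15],R,k,a)
    print(yaw,z,np.round(b,3),np.round(b2,3),a)
E
```

```text
[-1.0883  0.573   1.2819  0.4186  1.6029 -0.6828]
[0.2223 0.     0.5347 0.061  0.4259 0.3543 0.1107] 1.9123602805037887e-05
[[ 0.  0. -0.]
 [ 0.  0. -0.]
 [-0. -0.  0.]]
[[ 0.2268  0.8954 -0.3831]
 [ 0.4425 -0.4452 -0.7784]
 [-0.8676  0.007  -0.4972]]
0 [-0.3831 -0.7784 -0.4972] 0.0 0.0 [ 0.2439  0.8831  1.4915 -0.7251  1.6013  1.0197]
20 [-0.0938 -0.8625 -0.4972] 0.0 0.0 [ 0.3309  0.8072  1.7005 -0.9251  1.3876  1.0023]
40 [ 0.2069 -0.8426 -0.4972] 0.004 0.0 [ 0.3837  0.7334  1.9294 -1.19    1.1769  1.0603]
60 [ 0.4826 -0.721  -0.4972] 0.197 0.087 [ 0.3644  0.6232  1.9862 -1.19    1.034   0.8115]
80 [ 0.7001 -0.5125 -0.4972] 0.365 0.223 [ 0.2235  0.4155  2.1088 -1.19    0.7012  0.3889]
100 [ 0.8332 -0.2421 -0.4972] 0.464 0.22 [-0.0385  0.2396  2.2585 -1.19    0.25   -0.151 ]
120 [ 0.8657  0.0574 -0.4972] 0.465 0.209 [-0.3632  0.1872  2.3284  1.2318  0.25   -3.09  ]
140 [ 0.7939  0.35   -0.4972] 0.513 0.294 [-0.4194  0.2131  2.2585  0.9614  0.4337 -3.09  ]
160 [ 0.6263  0.6005 -0.4972] 0.574 0.389 [-0.4606  0.2829  2.1167  0.722   0.6978 -3.09  ]
180 [ 0.3831  0.7784 -0.4972] 0.615 0.448 [-0.4428  0.3847  1.9396  0.5478  0.9541 -3.09  ]
200 [ 0.0938  0.8625 -0.4972] 0.0 0.0 [-0.7588  0.7545  1.8622  0.7758  1.403   1.9952]
220 [-0.2069  0.8426 -0.4972] 0.0 0.0 [-0.6362  0.8301  1.6353  0.5884  1.6004  1.9908]
240 [-0.4826  0.721  -0.4972] 0.0 0.0 [-0.5062  0.9044  1.4357  0.4175  1.7808  1.9213]
260 [-0.7001  0.5125 -0.4972] 0.0 0.0 [-0.3732  0.9666  1.2777  0.2388  1.9235  1.7936]
280 [-0.8332  0.2421 -0.4972] 0.0 0.0 [-0.2399  1.007   1.1779  0.0411  2.0063  1.6176]
300 [-0.8657 -0.0574 -0.4972] 0.0 0.0 [-0.1087  1.0182  1.1507 -0.1677  2.011   1.4192]
320 [-0.7939 -0.35   -0.4972] 0.0 0.0 [ 0.018   0.9978  1.2006 -0.3674  1.9344  1.2371]
340 [-0.6263 -0.6005 -0.4972] 0.0 0.0 [ 0.137   0.9499  1.3194 -0.549   1.7907  1.1002]
```

```bash
python3 - <<'E'
from h import *
s=manip.observe(); k=np.load("k.npy"); R0=Ro.from_quat(s["eef_rot"]); p0=s["position"]
h=np.array([-.446,-.895,0]); z0=np.array([.223,.4475,-.866])
# exact target: pot z up, tool y horizontal
yaw=np.radians(-40)
zt=Ro.from_euler('z',yaw).apply(h*.866+np.array([0,0,-.5])); yt=Ro.from_euler('z',yaw).apply([.895,-.446,0])
RT=Rzy(zt,yt); print(zt)
PT=np.array([.49,.007,.044+.05])+.019*zt
P1=np.array([.5,-.34,.32]); P2=PT+[0,0,.2]
Q=s["q"]; 
for A,RA,B,RB,n in((p0,R0,P1,R0,4),(P1,R0,P2,RT,16),(P2,RT,PT,RT,6)):
    rv=(RA.inv()*RB).as_rotvec()
    for i in range(1,n+1):
        q,e=ik(A+(B-A)*i/n,RA*Ro.from_rotvec(rv*i/n),k,Q)
        print(np.round(e,4),np.round(q,2),"maxstep",np.abs(q-Q).max().round(3)); Q=q
a,b=rows([(P1,R0,4),(P2,RT,16)]); print(a,P2)
E
```

```text
[-0.7941 -0.3455 -0.5   ]
0.0 [-1.08  0.53  1.27  0.42  1.65 -0.65] maxstep 0.045
0.0 [-1.07  0.49  1.25  0.43  1.69 -0.62] maxstep 0.047
0.0 [-1.05  0.45  1.23  0.44  1.74 -0.58] maxstep 0.049
0.0 [-1.04  0.42  1.2   0.44  1.79 -0.54] maxstep 0.051
0.0 [-0.98  0.37  1.24  0.37  1.74 -0.45] maxstep 0.088
0.0 [-0.91  0.33  1.27  0.29  1.7  -0.35] maxstep 0.1
0.0 [-0.84  0.31  1.3   0.21  1.67 -0.24] maxstep 0.11
0.0 [-0.76  0.29  1.31  0.12  1.66 -0.13] maxstep 0.118
0.0 [-0.67  0.28  1.32  0.04  1.66 -0.  ] maxstep 0.123
0.0 [-0.59  0.29  1.32 -0.05  1.67  0.12] maxstep 0.124
0.0 [-0.5   0.3   1.32 -0.12  1.7   0.24] maxstep 0.122
0.0 [-0.42  0.33  1.3  -0.19  1.74  0.36] maxstep 0.118
0.0 [-0.34  0.36  1.29 -0.25  1.79  0.47] maxstep 0.111
0.0 [-0.27  0.4   1.26 -0.31  1.85  0.57] maxstep 0.103
0.0 [-0.21  0.45  1.24 -0.35  1.91  0.67] maxstep 0.095
0.0 [-0.15  0.5   1.21 -0.39  1.99  0.76] maxstep 0.087
0.0 [-0.1   0.56  1.17 -0.41  2.06  0.84] maxstep 0.081
0.0 [-0.06  0.62  1.14 -0.44  2.14  0.91] maxstep 0.077
0.0 [-0.02  0.67  1.11 -0.45  2.22  0.98] maxstep 0.078
0.0 [ 0.02  0
[... 646 characters left out ...]
56, -0.012, 0.0084, 0.013, -0.093, 0.047, 0.0157, -0.0127, 0.0071, 0.013, -0.094, 0.046, 0.0158, -0.0134, 0.0058, 0.013, -0.094, 0.047, 0.0156, -0.014, 0.0045, 0.013, -0.094, 0.046, 0.0153, -0.0146, 0.0033, 0.013, -0.093, 0.047, 0.0149, -0.0154, 0.002, 0.013, -0.094, 0.046, 0.0142, -0.016, 0.0008, 0.013, -0.094, 0.047, 0.0135, -0.0166, -0.0002, 0.013, -0.094, 0.046, 0.0127, -0.0173, -0.0013, 0.013, -0.093, 0.047, 0.0117, -0.0178, -0.0021, 0.013, -0.094, 0.046, 0.0106, -0.0184, -0.003, 0.014, -0.094, 0.047, 0.0094, -0.019, -0.0036, 0.013, -0.094, 0.047, 0.0082, -0.0194, -0.0042, 0.013, -0.093, 0.046, 0.0068, -0.0197, -0.0047, 0.013, -0.094, 0.047]
[0.4749 0.0004 0.2845] [0.4749 0.0004 0.2845]
```

Call:
{"op": "apply_moves", "data": {
  "steps": [0.028,-0.0048,-0.0226,0.0,0.0,0.0,0.0279,-0.0048,-0.0225,0.0,0.0,0.0,0.028,-0.0048,-0.0226,0.0,0.0,0.0,0.028,-0.0048,-0.0225,0.0,0.0,0.0,0.0149,-0.0109,0.011,0.013,-0.094,0.047,0.0153,-0.0115,0.0097,0.013,-0.094,0.046,0.0156,-0.012,0.0084,0.013,-0.093,0.047,0.0157,-0.0127,0.0071,0.013,-0.094,0.046,0.0158,-0.0134,0.0058,0.013,-0.094,0.047,0.0156,-0.014,0.0045,0.013,-0.094,0.046,0.0153,-0.0146,0.0033,0.013,-0.093,0.047,0.0149,-0.0154,0.002,0.013,-0.094,0.046,0.0142,-0.016,0.0008,0.013,-0.094,0.047,0.0135,-0.0166,-0.0002,0.013,-0.094,0.046,0.0127,-0.0173,-0.0013,0.013,-0.093,0.047,0.0117,-0.0178,-0.0021,0.013,-0.094,0.046,0.0106,-0.0184,-0.003,0.014,-0.094,0.047,0.0094,-0.019,-0.0036,0.013,-0.094,0.047,0.0082,-0.0194,-0.0042,0.013,-0.093,0.046,0.0068,-0.0197,-0.0047,0.013,-0.094,0.047]
}}

```text
time_s: 7.32
position: [0.4743, 0.0022, 0.2792]
eef_rot: [0.847, 0.177, -0.492, 0.099]
ft_force: [0.8, 0.2, -2.8]
grip_width: 0.58
grasp_force: 62.3
```

```bash
python3 - <<'E'
from h import *
s=manip.observe(); print(s["time_s"],s["position"],Ro.from_quat(s["eef_rot"]).as_matrix()[:,1:],s["grip_width"],s["ft_force"])
zt=np.array([-.7941,-.3455,-.5]); yt=Ro.from_euler('z',np.radians(-40)).apply([.895,-.446,0])
rows([(np.array([.49,.007,.094])+.019*zt,Rzy(zt,yt),6)])
E
```

```text
7.325 [0.4743 0.0022 0.2792] [[ 0.3976 -0.7976]
 [-0.9175 -0.342 ]
 [-0.0069 -0.4968]] 0.5795626547835769 [ 0.8112  0.1535 -2.8276]
6 rows [0.0282, 0.0005, 0.0161, -0.001, 0.001, 0.001, 0.0281, 0.0005, 0.0162, -0.001, 0.0, 0.001, 0.0281, 0.0005, 0.0162, 0.0, 0.001, 0.001, 0.0282, 0.0004, 0.0162, -0.001, 0.0, 0.001, 0.0281, 0.0003, 0.0161, -0.001, 0.001, 0.0, 0.0281, 0.0004, 0.0163, -0.001, 0.001, 0.001]
```

Call:
{"op": "apply_moves", "data": {
  "steps": [0.0282,0.0005,0.0161,-0.001,0.001,0.001,0.0281,0.0005,0.0162,-0.001,0.0,0.001,0.0281,0.0005,0.0162,0.0,0.001,0.001,0.0282,0.0004,0.0162,-0.001,0.0,0.001,0.0281,0.0003,0.0161,-0.001,0.001,0.0,0.0281,0.0004,0.0163,-0.001,0.001,0.001,0,0,0,0,0,0,0,0,0,0,0,0]
}}

```text
time_s: 8.32
position: [0.4755, -0.0004, 0.0857]
eef_rot: [0.849, 0.177, -0.488, 0.102]
ft_force: [0.2, 0.3, -3.1]
grip_width: 0.578
grasp_force: 62.3
```

```bash
python3 - <<'E'
from h import *
s=manip.observe(); M=Ro.from_quat(s["eef_rot"]).as_matrix(); print(s["time_s"],s["position"],M[:,1:],s["ft_force"])
print("grasp pt",s["position"]-.019*M[:,2])
for n in("scene","top"):
    p,d,c=cap(n); W=world(d,c); b=p.astype(int)
    near=(np.hypot(W[...,0]-.49,W[...,1]-.007)<.06)&(W[...,2]>.03)&(W[...,2]<.2)
    g=near&(b[...,1]>b[...,2]+12)&(b[...,1]>b[...,0]+8)
    print(n,"green",g.sum(),W[g].mean(0) if g.any() else 0,W[g].max(0) if g.any() else 0)
    u,v=pix([.49,.007,.08],c).astype(int); cv2.imwrite(f"pics/h_{n}.png",cv2.resize(p[v-50:v+50,u-66:u+67],(532,400),interpolation=cv2.INTER_CUBIC)); np.savez(f"h_{n}.npz",p=p,d=d)
a=cv2.imread("pics/h_scene.png")[:, :400];b=cv2.imread("pics/h_top.png")[:, 66:466]; cv2.imwrite("pics/h.png",np.hstack([a,b]))
E
```

```text
8.325 [ 0.4755 -0.0004  0.0857] [[ 0.3996 -0.7926]
 [-0.9167 -0.3452]
 [-0.0005 -0.5026]] [ 0.1937  0.2592 -3.0956]
grasp pt [0.4906 0.0062 0.0953]
scene green 15 [0.4892 0.0182 0.1425] [0.4977 0.0201 0.1503]
top green 78 [0.4846 0.0046 0.1476] [0.5014 0.0206 0.161 ]
```

View pics/h.png

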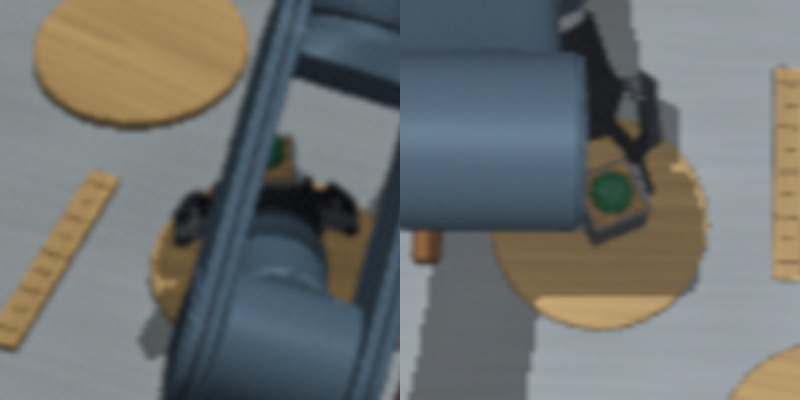

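```bash
python3 - <<'E'
from h import *
z=np.load("h_top.npz"); p,d=z["p"],z["d"]; c=cams.get_calibration("top"); W=world(d,c); b=p.astype(int)
near=(np.hypot(W[...,0]-.49,W[...,1]-.007)<.06)&(W[...,2]>.03)
g=near&(b[...,1]>b[...,2]+12)&(b[...,1]>b[...,0]+8)
v,u=np.nonzero(g); (cu,cv_),r=cv2.minEnclosingCircle(np.stack([u,v],1).astype(np.float32)); print(cu,cv_,r,u.mean(),v.mean())
R=np.array(c["R"]);C=-R.T@np.array(c["t"]); f=210/np.tan(np.radians(c["vfov"])/2)
for uu,vv in((cu,cv_),(u.mean(),v.mean())):
    ray=R.T@np.array([(uu-c["cx"])/f,(vv-c["cy"])/f,1]); print(C+ray*(.137-C[2])/ray[2])
print("top heights", np.percentile(W[g][:,2],[50,90,97]))
t=near&~g&(W[...,2]>.11)&(W[...,2]<.14)&(np.hypot(W[...,0]-.486,W[...,1]-.006)<.04); print(t.sum(),np.percentile(W[t][:,2],[10,50,90]))
E
```

```text
305.0 211.5 5.02503776550293 305.0128205128205 211.53846153846155
[0.487  0.0039 0.137 ]
[0.4869 0.0039 0.137 ]
top heights [0.1485 0.1527 0.154 ]
146 [0.1184 0.1277 0.133 ]
```

Call:
{"op": "apply_moves", "data": {
  "steps": [0.01,-0.001,0.004,0,0,0,0.01,-0.0005,0.004,0,0,0,0.009,0,0.005,0,0,0,0.0052,0,0.003,0,0,0,0.0035,0,0.002,0,0,0,0,0,0,0,0,0,0,0,0,0,0,0]
}}

```text
time_s: 9.3
position: [0.4778, 0.0022, 0.0433]
eef_rot: [0.848, 0.177, -0.488, 0.102]
ft_force: [0.0, -0.4, -2.5]
grip_width: 0.579
grasp_force: 62.3
```

Call:
{"op": "apply_moves", "data": {
  "steps": [0.0017,0,0.001,0,0,0,0.0017,0,0.001,0,0,0,0,0,0,0,0,0]
}}

```text
time_s: 9.68
position: [0.4776, 0.0022, 0.039]
eef_rot: [0.848, 0.177, -0.489, 0.101]
ft_force: [-1.2, 0.6, -3.0]
grip_width: 0.583
grasp_force: 62.3
```

Call:
{"op": "apply_moves", "data": {
  "steps": [0.0013,0,0.0008,0,0,0,0.0013,0,0.0008,0,0,0,0,0,0,0,0,0]
}}

```text
time_s: 10.05
position: [0.4775, 0.0022, 0.036]
eef_rot: [0.848, 0.177, -0.489, 0.101]
ft_force: [0.1, 0.2, -2.1]
grip_width: 0.581
grasp_force: 62.3
```

Call:
{"op": "apply_moves", "data": {
  "steps": [0.0009,0,0.0005,0,0,0,0,0,0,0,0,0]
}}

```text
time_s: 10.3
position: [0.4776, 0.0022, 0.0354]
eef_rot: [0.848, 0.177, -0.489, 0.102]
ft_force: [0.7, 1.2, -0.5]
grip_width: 0.579
grasp_force: 62.3
```

Call:
{"op": "apply_moves", "data": {
  "steps": [0.0009,0,0.0005,0,0,0,0,0,0,0,0,0]
}}

```text
time_s: 10.55
position: [0.4777, 0.0022, 0.0354]
eef_rot: [0.848, 0.177, -0.489, 0.102]
ft_force: [-0.1, 0.3, 5.5]
grip_width: 0.579
grasp_force: 62.5
```

Call:
{"op": "apply_moves", "data": {
  "steps": [0,0,0,0,0,0,0,0,0,0,0,0,0,0,0,0,0,0,0,0,0,0,0,0,0,0,0,0,0,0,0,0,0,0,0,0],
  "hand": 0
}}

```text
time_s: 11.3
position: [0.4776, 0.0022, 0.034]
eef_rot: [0.848, 0.177, -0.489, 0.101]
ft_force: [1.0, -0.2, 1.1]
grip_width: 0.998
grasp_force: 0.0
```

```bash
python3 - <<'E'
from h import *
s=manip.observe(); k=np.load("k.npy"); M=Ro.from_quat(s["eef_rot"]); p=s["position"]; z=M.as_matrix()[:,2]
Pa=p-.12*z; Pb=Pa+[0,0,.2]; Pc=np.array([.544,.351,.32])
print(s["grip_width"],s["grasp_force"],Pa,s["q"])
Q=s["q"]
for yaw in (0,30,60,90,120,150,180,-30,-60):
    a=np.radians(yaw); R=Rzy([0,0,-1],[np.cos(a),np.sin(a),0]); q,e=ik(Pc,R,k,Q); print(yaw,np.round(e,3),q)
for i in range(1,9):
    q,e=ik(p-.12*z*i/8,M,k,Q); Q=q; print(np.round(e,4),q)
E
```

```text
0.9982225153120837 0.0 [0.5728 0.0436 0.0943] [ 0.018   1.0018  1.1933 -0.3617  1.9336  1.2313]
0 0.0 [ 0.4011  0.4024  1.1193 -0.      1.62    0.4011]
30 0.0 [ 0.4011  0.4024  1.1193 -0.      1.62   -0.1225]
60 0.0 [ 0.4011  0.4024  1.1193 -0.      1.62   -0.6461]
90 0.0 [ 0.4011  0.4024  1.1193  0.      1.62   -1.1697]
120 0.904 [0.081  0.0356 2.0794 1.1641 0.5666 3.09  ]
150 0.56 [0.0615 0.1609 1.6316 0.5547 1.173  3.09  ]
180 0.302 [0.2585 0.3275 1.2571 0.1974 1.51   3.09  ]
-30 0.0 [ 0.4011  0.4024  1.1193 -0.      1.62    0.9247]
-60 0.0 [ 0.4011  0.4024  1.1193 -0.      1.62    1.4483]
0.0 [ 0.0245  1.0102  1.1489 -0.3611  1.9691  1.223 ]
0.0 [ 0.0307  1.0195  1.1037 -0.3612  2.0046  1.2145]
0.0 [ 0.0367  1.0298  1.0567 -0.362   2.0406  1.2055]
0.0 [ 0.0426  1.0414  1.0079 -0.3637  2.0773  1.196 ]
0.0 [ 0.0483  1.0544  0.9568 -0.3664  2.1147  1.1857]
0.0 [ 0.0537  1.0688  0.9032 -0.3701  2.1531  1.1746]
0.0 [ 0.0591  1.0848  0.8467 -0.375   2.1926  1.1623]
0.0 [ 0.0643  1.1026  0.7869 -0.3815  2.2334  1.1486]
```

```bash
python3 - <<'E'
from h import *
s=manip.observe(); k=np.load("k.npy"); M=Ro.from_quat(s["eef_rot"]); p=s["position"]; z=M.as_matrix()[:,2]
R=Rzy([0,0,-1],[.5,-.866,0]); Pa=p-.11*z; Pb=Pa+[0,0,.16]; Pc=np.array([.544,.351,.28]); Q=s["q"]
rows([(Pa,M,5),(Pb,M,4),(Pc,R,9)])
for A,RA,B,RB,n in((p,M,Pa,M,5),(Pa,M,Pb,M,4),(Pb,M,Pc,R,9)):
    rv=(RA.inv()*RB).as_rotvec()
    for i in range(1,n+1):
        q,e=ik(A+(B-A)*i/n,RA*Ro.from_rotvec(rv*i/n),k,Q)
        if e>.001 or abs(q-Q).max()>.2: print(i,n,e,q,abs(q-Q).max())
        Q=q
E
```

```text
18 rows [0.0, 0.0, -0.022, 0.0, 0.0, 0.0, 0.0, 0.0, -0.022, 0.0, 0.0, 0.0, 0.0, 0.0, -0.022, 0.0, 0.0, 0.0, 0.0, 0.0, -0.022, 0.0, 0.0, 0.0, 0.0, 0.0, -0.022, 0.0, 0.0, 0.0, -0.0346, 0.0, -0.0201, 0.0, 0.0, 0.0, -0.0346, -0.0001, -0.0201, 0.0, 0.0, 0.0, -0.0346, 0.0, -0.0201, 0.0, 0.0, 0.0, -0.0346, 0.0, -0.02, 0.0, 0.0, 0.0, 0.0029, -0.0326, -0.0118, -0.007, 0.116, -0.011, 0.0047, -0.0325, -0.0116, -0.006, 0.116, -0.012, 0.0064, -0.0323, -0.0111, -0.007, 0.116, -0.011, 0.0079, -0.0322, -0.0106, -0.007, 0.116, -0.011, 0.0095, -0.032, -0.0097, -0.006, 0.116, -0.011, 0.011, -0.0318, -0.0088, -0.007, 0.116, -0.012, 0.0123, -0.0317, -0.0076, -0.006, 0.116, -0.011, 0.0134, -0.0314, -0.0063, -0.007, 0.116, -0.011, 0.0144, -0.0313, -0.005, -0.007, 0.116, -0.012]
```

Call:
{"op": "apply_moves", "data": {
  "steps": [0.0,0.0,-0.022,0.0,0.0,0.0,0.0,0.0,-0.022,0.0,0.0,0.0,0.0,0.0,-0.022,0.0,0.0,0.0,0.0,0.0,-0.022,0.0,0.0,0.0,0.0,0.0,-0.022,0.0,0.0,0.0,-0.0346,0.0,-0.0201,0.0,0.0,0.0,-0.0346,-0.0001,-0.0201,0.0,0.0,0.0,-0.0346,0.0,-0.0201,0.0,0.0,0.0,-0.0346,0.0,-0.02,0.0,0.0,0.0,0.0029,-0.0326,-0.0118,-0.007,0.116,-0.011,0.0047,-0.0325,-0.0116,-0.006,0.116,-0.012,0.0064,-0.0323,-0.0111,-0.007,0.116,-0.011,0.0079,-0.0322,-0.0106,-0.007,0.116,-0.011,0.0095,-0.032,-0.0097,-0.006,0.116,-0.011,0.011,-0.0318,-0.0088,-0.007,0.116,-0.012,0.0123,-0.0317,-0.0076,-0.006,0.116,-0.011,0.0134,-0.0314,-0.0063,-0.007,0.116,-0.011,0.0144,-0.0313,-0.005,-0.007,0.116,-0.012,0,0,0,0,0,0]
}}

```text
time_s: 13.68
position: [0.5419, 0.3528, 0.2818]
eef_rot: [0.965, 0.261, 0.001, -0.0]
ft_force: [0.5, -0.0, 0.1]
grip_width: 0.999
grasp_force: 0.0
```

```bash
python3 - <<'E'
from h import *
s=manip.observe(); M=Ro.from_quat(s["eef_rot"]).as_matrix(); print(s["time_s"],s["position"],M[:,1:])
ims=[]
for n in("scene","top"):
    p,d,c=cap(n); W=world(d,c); b=p.astype(int)
    near=(np.hypot(W[...,0]-.49,W[...,1]-.007)<.09)&(W[...,2]<.15)
    br=b[...,2]>b[...,0]+40
    bd=near|False; bd=(np.hypot(W[...,0]-.49,W[...,1]-.007)<.12)&br&(W[...,2]<.03)&(W[...,2]>.004)
    print(n,"board",cv2.fitEllipse(cv2.convexHull(W[bd][:,:2].astype(np.float32))))
    g=near&(b[...,1]>b[...,2]+12)&(b[...,1]>b[...,0]+8)&(W[...,2]>.04)
    v,u=np.nonzero(g); R=np.array(c["R"]);C=-R.T@np.array(c["t"]); f=210/np.tan(np.radians(c["vfov"])/2)
    ray=R.T@np.array([(u.mean()-c["cx"])/f,(v.mean()-c["cy"])/f,1]); print("cactus",g.sum(),C+ray*(.088-C[2])/ray[2],W[g][:,2].max())
    t=near&~g&(W[...,2]>.066)&(W[...,2]<.085)&(np.hypot(W[...,0]-.49,W[...,1]-.007)<.04)
    A=np.c_[W[t][:,:2],np.ones(t.sum())]; print("top face",t.sum(),np.median(W[t],0),np.linalg.lstsq(A,W[t][:,2],rcond=None)[0])
    K=(np.hypot(W[...,0]-.544,W[...,1]-.351)<.03)&(b[...,2]>b[...,0]+25)&(W[...,2]>.13)&(W[...,2]<.185); print("knob vis",K.sum(), W[K].mean(0) if K.any() else 0)
    u,v=pix([.49,.1,.05],c).astype(int); ims.append(cv2.resize(p[v-75:v+75,u-66:u+67],(400,450)))
cv2.imwrite("pics/r.png",np.hstack(ims))
P=np.array([.544,.351,.155]); R=Rzy([0,0,-1],[.5,-.866,0]); rows([(P-[0,0,.016],R,8)])
E
```

```text
13.675 [0.5419 0.3528 0.2818] [[ 0.5034  0.0027]
 [-0.8641  0.0014]
 [ 0.0001 -1.    ]]
scene board ((0.4906504452228546, 0.006794148124754429), (0.18356351554393768, 0.19542260468006134), 101.24778747558594)
cactus 80 [0.4901 0.0058 0.088 ] 0.10521019034918998
top face 139 [0.5056 0.0135 0.0765] [-0.0533 -0.0256  0.1031]
knob vis 99 [0.5503 0.3525 0.1649]
top board ((0.48864829540252686, 0.006237955763936043), (0.18339605629444122, 0.1870492696762085), 82.19052124023438)
cactus 76 [0.4892 0.0058 0.088 ] 0.10457884252087396
top face 130 [0.4823 0.0068 0.0779] [-0.0059 -0.0294  0.0804]
knob vis 64 [0.5401 0.3495 0.1696]
8 rows [0.0001, 0.0, 0.0177, 0.0, 0.0, 0.0, 0.0001, 0.0, 0.0176, 0.0, 0.0, 0.0, 0.0001, -0.0001, 0.0177, 0.0, 0.0, 0.0, 0.0, 0.0, 0.0177, 0.001, 0.0, 0.001, 0.0001, 0.0, 0.0176, 0.0, 0.0, 0.0, 0.0001, 0.0, 0.0177, 0.0, 0.001, 0.0, 0.0001, 0.0, 0.0176, 0.0, 0.0, 0.0, 0.0001, 0.0, 0.0177, 0.0, 0.0, 0.0]
```

View pics/r.png

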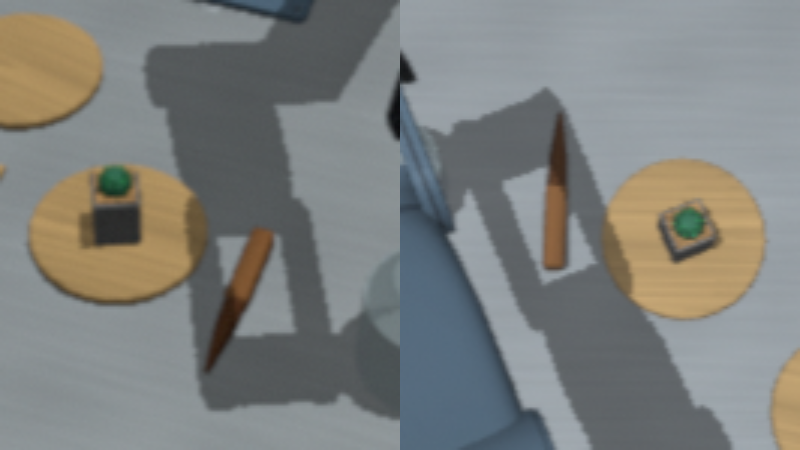

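The pot stands upright at the board's centre, with only sub-millimetre offset. Next is the knob.

Call:
{"op": "apply_moves", "data": {
  "steps": [0.0002,0,0.0177,0,0,0,0.0002,0,0.0176,0,0,0,0.0001,0,0.0177,0,0,0,0,0,0.0177,0.001,0,0.001,0.0001,0,0.0176,0,0,0,0,0,0.0177,0,0.001,0,0,0,0.0176,0,0,0,0,0,0.0177,0,0,0,0,0,0,0,0,0]
}}

```text
time_s: 14.9
position: [0.5435, 0.3508, 0.1366]
eef_rot: [0.966, 0.259, -0.001, -0.0]
ft_force: [-1.3, 0.7, 0.5]
grip_width: 1.0
grasp_force: 0.0
```

Call:
{"op": "apply_moves", "data": {
  "steps": [0,0,0,0,0,0,0,0,0,0,0,0,0,0,0,0,0,0,0,0,0,0,0,0,0,0,0,0,0,0,0,0,0,0,0,0,0,0,0,0,0,0,0,0,0,0,0,0],
  "hand": 1
}}

```text
time_s: 15.9
position: [0.5447, 0.3522, 0.1397]
eef_rot: [0.966, 0.259, 0.001, -0.001]
ft_force: [-2.5, 3.3, 5.8]
grip_width: 0.356
grasp_force: 59.4
```

Call:
{"op": "apply_moves", "data": {
  "steps": [0,0,-0.005,0,0,0,0,0,-0.01,0,0,0,0,0,-0.02,0,0,0,0,0,-0.03,0,0,0,0,0,-0.03,0,0,0,0,0,-0.03,0,0,0,0,0,-0.02,0,0,0,0,0,-0.01,0,0,0,0,0,0,0,0,0]
}}

```text
time_s: 17.02
position: [0.5446, 0.351, 0.2939]
eef_rot: [0.966, 0.258, 0.001, -0.0]
ft_force: [-0.3, 0.5, -5.0]
grip_width: 0.352
grasp_force: 59.9
```

```bash
python3 - <<'E'
from h import *
s=manip.observe(); M=Ro.from_quat(s["eef_rot"]); print(s["time_s"],s["position"],M.as_matrix()[:,2],s["grip_width"],s["grasp_force"],s["ft_force"],s["torque"])
for n in("scene","top"):
    p,d,c=cap(n); W=world(d,c); x,y=s["position"][:2]
    m=(np.hypot(W[...,0]-x,W[...,1]-y)<.085)&(W[...,2]>.13)&(W[...,2]<.26)
    print(n,m.sum(),W[m].min(0) if m.any() else 0,W[m].max(0) if m.any() else 0)
    u,v=pix([x,y,.2],c).astype(int); cv2.imwrite(f"pics/c_{n}.png",cv2.resize(p[max(v-75,0):v+75,max(u-66,0):u+67],(400,450)))
cv2.imwrite("pics/c.png",np.hstack([cv2.imread("pics/c_scene.png"),cv2.imread("pics/c_top.png")]))
E
```

```text
17.025 [0.5446 0.351  0.2939] [ 0.0014  0.0012 -1.    ] 0.3520906552745685 59.86396135529503 [-0.2971  0.5059 -5.0129] [ 0.0086 -0.0167  0.037 ]
scene 1471 [0.4809 0.2799 0.1513] [0.6164 0.4189 0.26  ]
top 122 [0.4812 0.2805 0.1531] [0.5981 0.4185 0.2599]
```

View pics/c.png

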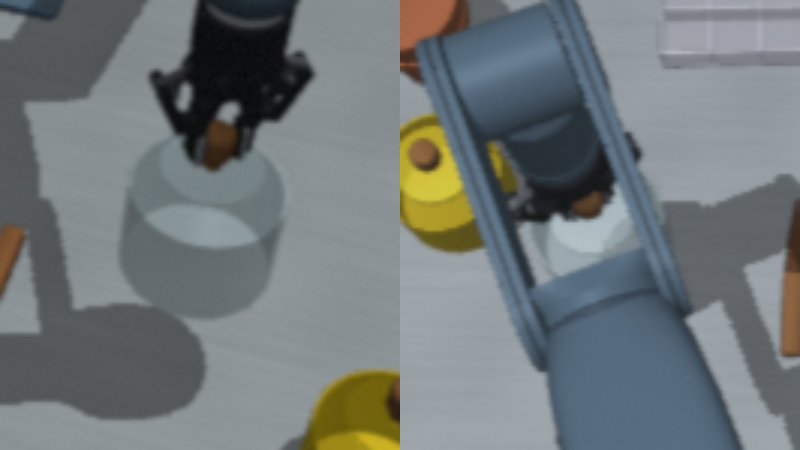

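The cloche hangs level from the knob, well clear of the table. I'll carry it over the board.

```bash
python3 - <<'E'
from h import *
s=manip.observe(); p=s["position"]; R=Rzy([0,0,-1],[.5,-.866,0]); T=np.array([.4885,.0075,.294])
w=[(p+(T-p)*f,R,n) for f,n in((.06,1),(.16,1),(.84,7),(.94,1),(1,1))]
rows(w)
E
```

```text
11 rows [-0.0132, 0.0162, -0.0001, -0.001, 0.001, -0.001, -0.022, 0.0269, -0.0001, 0.0, 0.0, 0.0, -0.0213, 0.0262, -0.0002, 0.0, 0.0, 0.0, -0.0214, 0.0262, -0.0001, 0.0, 0.0, 0.0, -0.0213, 0.0262, -0.0002, 0.0, 0.0, 0.0, -0.0214, 0.0261, -0.0001, 0.0, 0.0, 0.0, -0.0213, 0.0262, -0.0002, 0.0, 0.0, 0.0, -0.0214, 0.0262, -0.0001, 0.0, 0.0, 0.0, -0.0213, 0.0262, -0.0002, 0.0, 0.0, 0.0, -0.022, 0.0269, -0.0001, 0.0, 0.0, 0.0, -0.0132, 0.0162, -0.0001, 0.0, 0.0, 0.0]
```

Call:
{"op": "apply_moves", "data": {
  "steps": [-0.0132,0.0162,0,-0.001,0.001,-0.001,-0.022,0.0269,0,0,0,0,-0.0213,0.0262,0,0,0,0,-0.0214,0.0262,0,0,0,0,-0.0213,0.0262,0,0,0,0,-0.0214,0.0261,0,0,0,0,-0.0213,0.0262,0,0,0,0,-0.0214,0.0262,0,0,0,0,-0.0213,0.0262,0,0,0,0,-0.022,0.0269,0,0,0,0,-0.0132,0.0162,0,0,0,0,0,0,0,0,0,0,0,0,0,0,0,0]
}}

```text
time_s: 18.75
position: [0.4887, 0.0083, 0.2928]
eef_rot: [0.966, 0.259, 0.001, -0.001]
ft_force: [0.2, 1.5, -5.0]
grip_width: 0.353
grasp_force: 60.2
```

```bash
python3 - <<'E'
from h import *
s=manip.observe(); M=Ro.from_quat(s["eef_rot"]); print(s["time_s"],s["position"],M.as_matrix()[:,2],s["grip_width"],s["ft_force"])
x,y=s["position"][:2]
for n in("scene","top"):
    p,d,c=cap(n); W=world(d,c)
    m=(np.hypot(W[...,0]-x,W[...,1]-y)<.085)&(W[...,2]>.15)&(W[...,2]<.25)
    print(n,m.sum(),W[m].min(0),W[m].max(0))
    u,v=pix([x,y,.2],c).astype(int); cv2.imwrite(f"pics/d_{n}.png",cv2.resize(p[max(v-75,0):v+75,max(u-66,0):u+67],(400,450)))
cv2.imwrite("pics/d.png",np.hstack([cv2.imread("pics/d_scene.png"),cv2.imread("pics/d_top.png")]))
E
```

```text
18.75 [0.4887 0.0083 0.2928] [ 0.0012  0.0017 -1.    ] 0.3526533966360148 [ 0.1668  1.4981 -5.0465]
scene 1106 [ 0.4664 -0.0541  0.1508] [0.5612 0.0772 0.2498]
top 161 [ 0.4152 -0.049   0.1543] [0.4494 0.067  0.2496]
```

View pics/d.png

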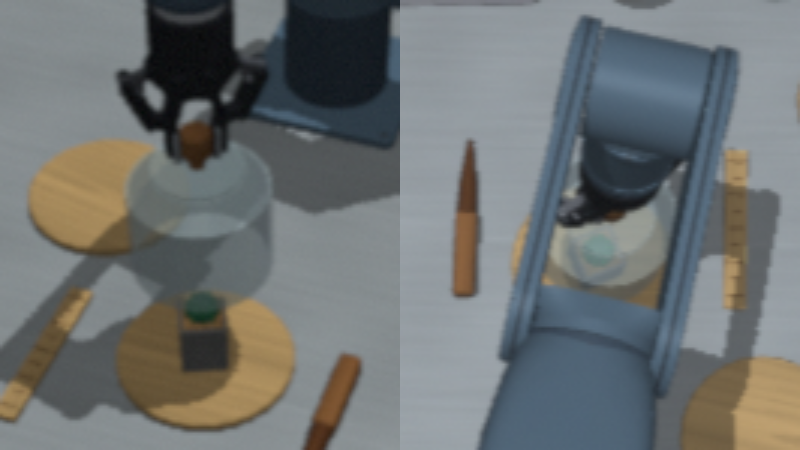

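Cloche hangs centred over the upright pot. Lowering now.

Call:
{"op": "apply_moves", "data": {
  "steps": [0,0,0.01,0,0,0,0,0,0.02,0,0,0,0,0,0.02,0,0,0,0,0,0.02,0,0,0,0,0,0.02,0,0,0,0,0,0.02,0,0,0,0,0,0.012,0,0,0,0,0,0.007,0,0,0,0,0,0.004,0,0,0,0,0,0,0,0,0]
}}

```text
time_s: 20.1
position: [0.4894, 0.0079, 0.1605]
eef_rot: [0.966, 0.259, 0.001, -0.0]
ft_force: [0.1, 0.9, -4.9]
grip_width: 0.351
grasp_force: 60.2
```

Call:
{"op": "apply_moves", "data": {
  "steps": [0,0,0.002,0,0,0,0,0,0.002,0,0,0,0,0,0,0,0,0]
}}

```text
time_s: 20.48
position: [0.4892, 0.008, 0.1563]
eef_rot: [0.966, 0.259, 0.001, -0.0]
ft_force: [-0.5, -0.7, -5.3]
grip_width: 0.353
grasp_force: 60.2
```

Call:
{"op": "apply_moves", "data": {
  "steps": [0,0,0.0015,0,0,0,0,0,0.0015,0,0,0,0,0,0,0,0,0]
}}

```text
time_s: 20.85
position: [0.4892, 0.008, 0.1532]
eef_rot: [0.966, 0.259, 0.001, -0.0]
ft_force: [-0.2, 0.6, -5.2]
grip_width: 0.356
grasp_force: 60.2
```

Call:
{"op": "apply_moves", "data": {
  "steps": [0,0,0.001,0,0,0,0,0,0,0,0,0]
}}

```text
time_s: 21.1
position: [0.4892, 0.008, 0.1523]
eef_rot: [0.966, 0.259, 0.001, -0.0]
ft_force: [0.8, 0.0, -3.7]
grip_width: 0.346
grasp_force: 60.2
```

Call:
{"op": "apply_moves", "data": {
  "steps": [0,0,0.001,0,0,0,0,0,0,0,0,0]
}}

```text
time_s: 21.35
position: [0.4895, 0.0081, 0.1517]
eef_rot: [0.966, 0.259, 0.001, -0.0]
ft_force: [-1.7, 0.6, -1.6]
grip_width: 0.348
grasp_force: 60.5
```

Call:
{"op": "apply_moves", "data": {
  "steps": [0,0,0.0008,0,0,0,0,0,0,0,0,0]
}}

```text
time_s: 21.6
position: [0.4895, 0.0083, 0.1516]
eef_rot: [0.966, 0.259, 0.002, -0.0]
ft_force: [-3.2, 1.9, 5.9]
grip_width: 0.352
grasp_force: 61.1
```

Call:
{"op": "apply_moves", "data": {
  "steps": [0,0,0,0,0,0,0,0,0,0,0,0,0,0,0,0,0,0,0,0,0,0,0,0,0,0,0,0,0,0,0,0,0,0,0,0],
  "hand": 0
}}

```text
time_s: 22.35
position: [0.4893, 0.008, 0.1505]
eef_rot: [0.966, 0.259, 0.001, -0.0]
ft_force: [0.1, 0.9, 0.4]
grip_width: 1.0
grasp_force: 0.0
```

Call:
{"op": "apply_moves", "data": {
  "steps": [0,0,-0.01,0,0,0,0,0,-0.02,0,0,0,0,0,-0.03,0,0,0,0,0,-0.04,0,0,0,0,0,-0.04,0,0,0,-0.04,0.03,0,0,0,0,-0.04,0.03,0,0,0,0,-0.04,0.03,0,0,0,0,-0.04,0.03,0,0,0,0,-0.04,0.03,0,0,0,0,-0.02,0.02,0,0,0,0,0,0,0,0,0,0]
}}

```text
time_s: 23.85
position: [0.383, -0.2511, 0.2906]
eef_rot: [0.966, 0.257, 0.001, 0.0]
ft_force: [0.3, 0.7, 0.2]
grip_width: 0.995
grasp_force: 0.0
```

```bash
python3 - <<'E'
from h import *
s=manip.observe(); print(s["time_s"],s["position"])
ims=[]
for n in("scene","top"):
    p,d,c=cap(n); W=world(d,c); b=p.astype(int)
    m=(np.hypot(W[...,0]-.49,W[...,1]-.007)<.085)&(W[...,2]>.03)&(W[...,2]<.2)
    print(n,m.sum(),W[m].min(0),W[m].max(0))
    K=m&(W[...,2]>.15)&(b[...,2]>b[...,0]+25); print("knob",K.sum(),W[K].mean(0) if K.any() else 0)
    u,v=pix([.49,.007,.1],c).astype(int); ims.append(cv2.resize(p[v-75:v+75,u-66:u+67],(400,450)))
cv2.imwrite("pics/f.png",np.hstack(ims))
E
```

```text
23.85 [ 0.383  -0.2511  0.2906]
scene 2005 [ 0.4235 -0.0608  0.03  ] [0.5614 0.077  0.186 ]
knob 94 [0.4938 0.0101 0.1775]
top 1554 [ 0.4161 -0.0604  0.0302] [0.5556 0.0775 0.1894]
knob 73 [0.4855 0.0075 0.1815]
```

View pics/f.png

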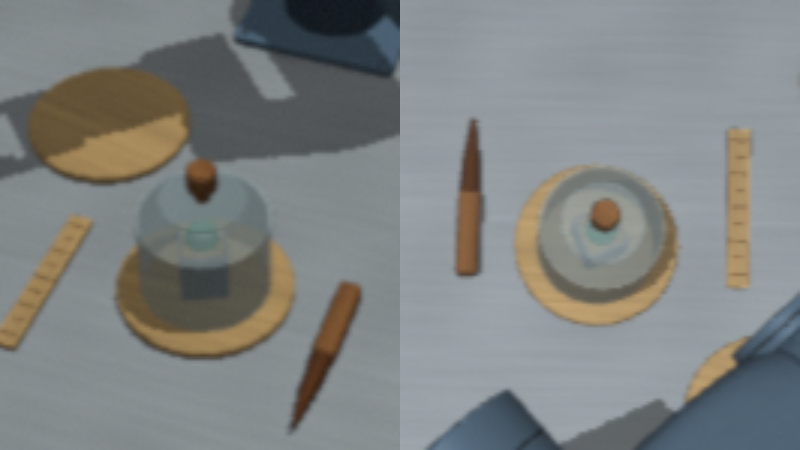

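The cloche stands level and centred on the board over the upright pot; its extents give a centre of about (0.489, 0.008). The dibber and rule look untouched. Handing in.

```bash
python3 -c "
from station import job
print(job.job_done())"
```

```text
the job is handed in; nothing more can be done
None
```

The job is handed in, though no verdict came back: in the final pictures the cactus pot stands upright in the middle of the board, the cloche is level and centred over it, both are released, and the dibber and rule look unmoved.

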